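# Seat the brass loupe head and screw down its retainer

## Robot

A 6-joint arm with a two-finger parallel gripper is mounted at the origin on the work surface. World frame = base frame: x ahead of the robot, y to its left, z up, the work surface at z = 0. Lengths are in mm, angles in rad, forces in N, time in s.
With the tool pointing down it reaches from about 350 to 875 mm from the base axis. Payload 4.2 kg.
Tool frame: the origin (TCP) lies midway between the tips of the shut fingers; the grasp point (between the pads) lies 19 mm behind it; x points along the fingers, y is the direction in which the jaws open and shut, and the axes are right-handed (so a half turn about x gives the same grasp; the last joint's range is limited). The gripper opens to 85 mm and grips with 20 to 120 N. Pads are 22 mm wide; open, the fingers measure 114 mm over their backs; the gripper's body (76 mm by 85 mm) begins 54 mm behind the grasp point. The pads swing forward as they close: fully open they stand 13 mm farther back than shut.
Start: joints at [1.537, 0.385, 0.008, 0, -1.194, -0.259], TCP at [180.364, 598.388, 231.312] pointing down, gripper open.
Joint ranges: [-3.14, 3.14], [-1.21, 2.06], [-1.07, 1.41], [-3.16, 2.05], [-2.99, -0.16], [-3.1, 3.1]. Speed limits (rad/s): [2.79, 2.79, 3.14, 3.14, 3.14, 3.14].

## Interface

Orientations are given as a unit quaternion [x, y, z, w].
In Python, from bench import readout, imaging, arm gives the robot as it stands.
- The arm moves only by the tool arm_command, never from a script. Its argument "increments" is a list of rows, each a list of 3 entries, a list of its own where there are three numbers: the turn, a rotation vector about the world's x, y, z in degrees, then the shift along the world's x, y, z in mm, then the closure, from 0 (fully open) to 1 (shut). In form: [[[ax, ay, az], [tx, ty, tz], fingers], ...]. A call has exactly 5 rows; each row is the pose to reach, as a shift and turn from the pose measured when the call began; what a row does not reach only later rows make up. A row lasts 1/10 s, in which the tool goes at most 50 mm and 8.59 degrees, less where a joint would pass 70% of its speed; a pose out of reach is approached as far as the arm can. A call with a gripper value outside its range is refused whole. The fingers move at their own pace and stop on an object; the grip force is fixed at half the most. Time passes only in rows, so rows that repeat a pose let the fingers close, or fill a call up. It gives the time, the measured TCP pose, the force and the opening at its end, in the units of the state.
- readout.read_state(): the state, without advancing time (a new reading comes with each control period).
- imaging.get_image(name): name is "side" or "top"; returns (picture, depth): 400x640x3 uint8, blue, green, red; 400x640 float32, mm along the optical axis (not along the pixel's ray), 0 where there is no reading.
- imaging.camera_info(name): a dict with "vfov" (degrees; the focal length in pixels is half the picture's height over the tangent of half this angle, whatever the lens; pixels are square), "cx", "cy" (the principal point, pixels), "D" ([k1, k2, p1, p2, k3] as OpenCV has them; the pictures are not rectified), "eye" and "rotation" of the camera in the world. Camera axes: x right, y down, z forward; pixel columns grow to the right and rows downward; lengths in mm; the calibration is good to about 2 mm. A picture is of the moment at which its call begins. camera_info takes no time and is no camera call.
- arm.job_done(): hands the job in, once; it reports no verdict.
The state is a dict: "clock": time; "joints": joint angles; "joint_vel": joint speeds; "joint_efforts": joint torques, N m; "position": TCP position; "ee_rot": TCP orientation; "contact_force": force on the tool from outside, world axes, zero at the start; "wrist_torque": the same for the moment, N m; "gripper_width": finger opening in mm.
Only numpy, scipy, OpenCV 4.12 (cv2) and the standard library are available. Lean on these libraries where they do the work, as an engineer would, in place of code of your own. Each camera call takes 0.05 s, during which the arm holds its last target. There are 200 camera calls.

## Task

Fit the brass loupe head with the blue lens (not the black one) into the steel barrel of the green stand: lower it in gently, upright, foot first, until it rests on the barrel's floor. Then turn the red wing screw clockwise fully home, so that its brass half-ring comes down over the loupe's flange, and let go.

Things in the scene. Friction and masses are not known exactly. Their poses are not given: they have to be found in the camera images.
- loupe_mid (a point): Brass loupe head, blue lens on top, loose, upright, 75 mm tall, 180 g. Point: on its axis (z, up) half-way up. From its underside: foot 44 mm dia (36 at the chamfered bottom) to 27 mm, flange 60 mm dia 27 to 33 mm, then a plain tube 24 mm dia up to 75 mm: the grip (tube middle 16.5 mm above this point). A black one of the same form, amber lens, stands 90 mm or more away (axes).
- seat (a point): Centre of the inner floor of the open steel barrel, 17 mm above the table, z up; fixed, yaw varies. Inside it flares from 50 mm dia at the floor to 72 mm at the mouth, 25 mm above this point; 80 mm wide outside; on a green plate 12 mm thick. The wing screw's axis is 75 mm away along this frame's -y. A seated loupe has its mid point 37.5 mm above this point, its flange above the mouth.
- retainer (a joint): Wing screw angle, rad, growing clockwise from above: 0 half-ring swung clear, 1.3 home at its stop, half-ring over the barrel; starts at 0 to 0.25. Takes 0.06 N m, stays where left, sinks 5 mm over the 1.3 rad. Half-ring: brass, 40 mm inside, 60 outside, 5 thick, on a 75 mm arm; home, it lies round the loupe's tube 1.5 mm above its flange; turned too early it blocks the barrel.
- wing (a point): Grip point of the red wing, on the screw's vertical axis, 12 mm below the wing's top, about 85 mm above the table; turns and sinks with the screw. The wing is an upright bar 40 mm long along this frame's x, 12 mm thick along y (pinch it across y), 33 mm tall; a brass hub of 26 mm diameter begins 21 mm under this point.
Things that resemble listed ones, but are neither listed nor needed, are in the scene too. What is meant by the part that bears seat is not brown, and is the larger of those in its own colour.

How it is judged (in metres and radians):
On the way:
1. the brass loupe head rests upright on the barrel's floor while the half-ring is still swung clear (screw angle under 0.6 rad) (horizontal distance between loupe_mid and seat below 0.01 m and z of loupe_mid in the frame of seat below 0.0415 m and angle between loupe_mid's own z axis and vertical below 0.17 rad and value of joint retainer below 0.6 rad), for 0.2 s.
At the end, for the whole second after the job is handed in: The brass loupe head is at rest in the barrel, foot down on its floor (within 4 mm in height, 10 mm sideways, 10 degrees of upright), and the wing screw is turned home (beyond 1.1 of 1.3 rad), so that the half-ring lies over the flange; everything is let go (horizontal distance between loupe_mid and seat below 0.01 m and z of loupe_mid in the frame of seat between 0.033 and 0.0415 m and angle between loupe_mid's own z axis and vertical below 0.17 rad and value of joint retainer above 1.1 rad and linear speed of loupe below 0.02 m/s); the robot touches nothing.
It fails at once if the brass loupe head is dropped into the barrel from well above its mouth (it falls faster than 0.8 m/s there) (horizontal distance between loupe_mid and seat below 0.05 m and linear speed of loupe above 0.8 m/s).
It also fails if it takes over 48 s, if anything falls off the work surface, if the arm or the gripper's body presses on something with over 40 N, if the wrist force passes 120 N, or if a joint passes its speed limit or range.

## Working session

There is one attempt and no reset: what is moved stays moved. The work goes in short steps, Python scripts to look and compute and a tool call to move; the robot and the scene stay as the last step left them, time stands still between calls to the robot, and variables do not carry over. Pictures are saved under pics/ and viewed, about 8 in all and at most 12, crops included, and the job is handed in when it is done.

Besides the shell and the picture viewer there is one more tool, called after "Request:" by a JSON object that holds its "api" and its "payload", one argument or row to a line. arm_command: Moves the arm, as the interface text tells. Its arguments: {"type":"object","properties":{"increments":{"type":"array","items":{"type":"array"}}},"required":["increments"]}

```bash
mkdir -p pics; cat > h.py <<'E'
import numpy as np, cv2
from bench import readout, imaging
def K(n):
    i=imaging.camera_info(n); f=200/np.tan(np.radians(i["vfov"])/2)
    return np.array([[f,0,i["cx"]],[0,f,i["cy"]],[0,0,1]]),np.array(i["D"],float),np.array(i["eye"],float),np.array(i["rotation"],float)
def ray(n,u,v):
    k,D,e,R=K(n); p=cv2.undistortPoints(np.array([[[u,v]]],float),k,D)[0,0]
    return e,R@np.array([p[0],p[1],1.])
def at_z(n,u,v,z):
    e,d=ray(n,u,v); return e+d*(z-e[2])/d[2]
def at_d(n,u,v,dep):
    e,d=ray(n,u,v); return e+d*dep
def grab(n,tag):
    im,d=imaging.get_image(n); cv2.imwrite(f"pics/{tag}.png",im); np.save(f"pics/{tag}.npy",d); return im,d
def crop(tag,x0,y0,x1,y1,s,out):
    im=cv2.imread(f"pics/{tag}.png")[y0:y1,x0:x1]
    cv2.imwrite(f"pics/{out}.png",cv2.resize(im,None,fx=s,fy=s,interpolation=cv2.INTER_CUBIC))
E
python3 - <<'E'
from h import *
for n in("top","side"):
    print(imaging.camera_info(n)); grab(n,n+"0")
print(readout.read_state())
E
```

```text
{'vfov': 50.025617513792334, 'cx': 317.76688420728084, 'cy': 196.73716402326417, 'D': array([-0.05724091,  0.        ,  0.        ,  0.        ,  0.        ]), 'eye': array([571.74699391, -19.92734538, 929.28245849]), 'rotation': array([-6.97286356e-01,  7.16308024e-01, -1.85489246e-04,  2.63537167e-02])}
{'vfov': 45.51985770888014, 'cx': 318.60764912206747, 'cy': 200.4822897151551, 'D': array([-0.02661681,  0.        ,  0.        ,  0.        ,  0.        ]), 'eye': array([ 152.73622653, -570.73781627,  550.98994532]), 'rotation': array([ 0.82780219, -0.2944275 ,  0.15689319, -0.45104381])}
{'clock': 0.1, 'joints': array([ 1.53663264e+00,  3.85494126e-01,  6.72872214e-03, -3.96789897e-04,
       -1.19401565e+00, -2.58603186e-01]), 'joint_vel': array([ 0.00053632, -0.00235702,  0.0030203 ,  0.00066551,  0.00175569,
       -0.0004385 ]), 'joint_efforts': array([-7.26309099e-04, -3.93317306e+01,  1.88930851e+01,  4.19803530e+00,
       -2.61287540e-03,  5.29755312e-06]), 'position': array([180.21761548, 597.89452552, 230.31470339]), 'ee_rot': array([-0.69948542,  0.10390248,  0.69958741,  0.10247869]), 'contact_force': array([-0.8949105 ,  0.90121613,  0.66124003]), 'wrist_torque': array([ 0.00262595, -0.009261  ,  0.04396251]), 'gripper_width': 85.4742967563232}
```

View pics/top0.png

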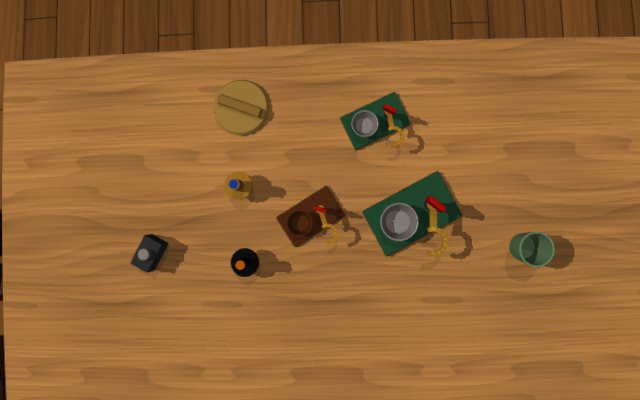

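View pics/side0.png

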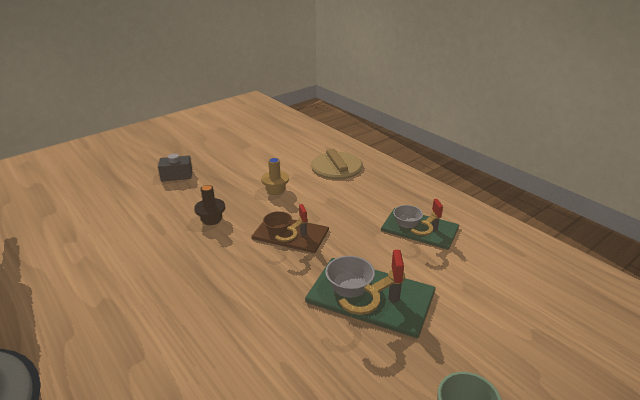

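The top view shows these candidates:
- Stands: large green at (412,213), small green at (375,121), brown at (310,216).
- Loupes: brass with blue lens at (238,185), black with amber lens at (245,263).

I choose the large green stand and the brass loupe, and check both in a close crop.

```bash
sed -i 's/,np.array(i\["rotation"\],float)$/,Rotation.from_quat(i["rotation"]).as_matrix()/; 1a from scipy.spatial.transform import Rotation' h.py
python3 - <<'E'
from h import *
im=cv2.imread("pics/top0.png")
a=cv2.resize(im[160:270,355:475],None,fx=5,fy=5,interpolation=cv2.INTER_CUBIC)
b=cv2.resize(im[160:215,215:255],None,fx=5,fy=5,interpolation=cv2.INTER_CUBIC)
c=np.zeros((550,800,3),np.uint8); c[:,:600]=a; c[:275,600:]=b; cv2.imwrite("pics/c1.png",c)
d=np.load("pics/top0.npy")
for nm,u,v in(("lens",234,184),("seat",400,222),("wing",436,204)):
    print(nm,d[v,u],at_d("top",u,v,d[v,u]))
E
```

```text
lens 864.4042 [634.75648013 180.026367    73.38015104]
seat 906.70734 [ 548.14276608 -159.5329293    15.31453567]
wing 827.30536 [ 583.12736544 -218.31677471   94.01090239]
```

View pics/c1.png

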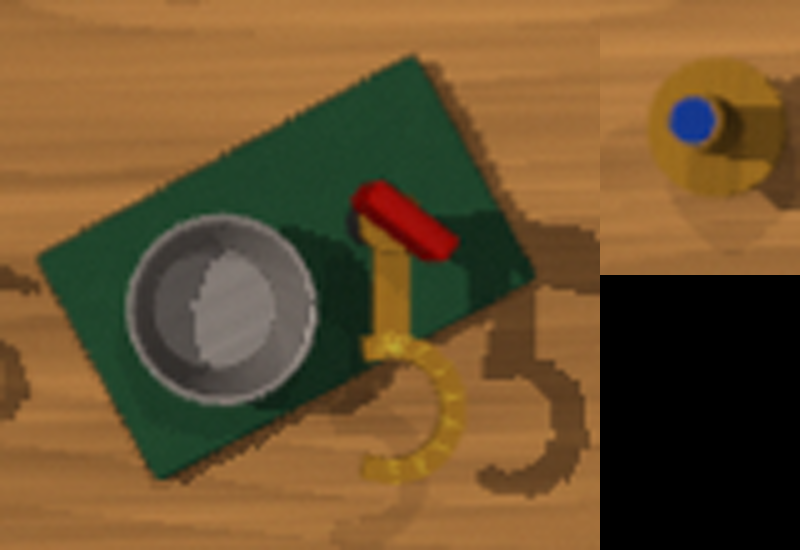

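The crop confirms the choice: blue lens at top pixel (233.6,184), barrel mouth centre at (399.2,221.8), wing around (436,204). The half-ring is swung clear of the barrel. Next I measure all of these.

```bash
cat > m.py <<'E'
from h import *
def cloud(n,tag,box):
    x0,y0,x1,y1=box; d=np.load(f"pics/{tag}.npy"); im=cv2.imread(f"pics/{tag}.png").astype(int)
    P=[];C=[];U=[]
    for v in range(y0,y1):
        for u in range(x0,x1):
            if d[v,u]>0: P.append(at_d(n,u,v,d[v,u]));C.append(im[v,u]);U.append((u,v))
    return np.array(P),np.array(C),np.array(U)
def wing(n,tag,box):
    P,C,U=cloud(n,tag,box); m=(C[:,2]>110)&(C[:,1]<45)&(C[:,0]<45)&(P[:,2]>55); Q=P[m]
    zt=np.percentile(Q[:,2],95); T=Q[Q[:,2]>zt-4][:,:2].astype(np.float32)
    print(n,"wing ztop",zt,"n",len(T),"top rect",cv2.minAreaRect(T),"mean",T.mean(0), "all rect",cv2.minAreaRect(Q[:,:2].astype(np.float32)))
E
python3 - <<'E'
from m import *
o=lambda x,y:(355+x/5-.4,160+y/5-.4)
print("lens",at_z("top",233.2,183.6,75),"flange",at_z("top",237.7,185,33))
print("mouth",at_z("top",*o(221,309),42))
cs=[at_z("top",*o(*p),12) for p in((38,258),(415,57),(535,275),(158,480))]
for c in cs: print(c)
print("sides",[np.linalg.norm(cs[i]-cs[i-1]) for i in range(4)], "centre",np.mean(cs,0))
print("yaw long edge",[np.degrees(np.arctan2(*(b-a)[1::-1])) for a,b in((cs[0],cs[1]),(cs[3],cs[2]))])
wing("top","top0",(420,190,452,218)); wing("side","side0",(380,240,415,300))
# lens/flange clouds, side cam
P,C,U=cloud("side","side0",(255,150,295,200))
m=(C[:,0]>C[:,2]+40); print("side lens",P[m].mean(0),m.sum())
P,C,U=cloud("top","top0",(220,170,256,200)); m=(P[:,2]>25)&(P[:,2]<38); print("flange rect",cv2.minEnclosingCircle(P[m][:,:2].astype(np.float32)))
m=P[:,2]>68; print("tube top",cv2.minEnclosingCircle(P[m][:,:2].astype(np.float32)),m.sum())
E
```

```text
lens [635.49374045 181.26694164  75.        ] flange [635.37752002 181.57811081  33.        ]
mouth [ 550.13082353 -153.03262429   42.        ]
[573.18081653 -80.42669688  12.        ]
[ 654.57281108 -243.82009219   12.        ]
[ 560.2084579  -291.43726908   12.        ]
[ 477.53519219 -128.58353808   12.        ]
sides [np.float64(107.08485798070618), np.float64(182.54330556778294), np.float64(105.6978083283992), np.float64(182.6368160118998)] centre [ 566.37431942 -186.06689906   12.        ]
yaw long edge [np.float64(-63.52049069668255), np.float64(-63.08521349206)]
top wing ztop 96.94717107859287 n 90 top rect ((583.49951171875, -219.67701721191406), (37.18427658081055, 9.87490177154541), 50.35264205932617) mean [ 583.5261  -219.63297] all rect ((584.0447998046875, -219.47952270507812), (38.17783737182617, 10.484633445739746), 50.227413177490234)Traceback (most recent call last):
  File "<stdin>", line 9, in <module>
  File "m.py", line 10, in wing
    P,C,U=cloud(n,tag,box); m=(C[:,2]>110)&(C[:,1]<45)&(C[:,0]<45)&(P[:,2]>55); Q=P[m]
          ~~~~~^^^^^^^^^^^
  File "m.py", line 7, in cloud
    if d[v,u]>0: P.append(at_d(n,u,v,d[v,u]));C.append(im[v,u]);U.append((u,v))
                          ~~~~^^^^^^^^^^^^^^
  File "h.py", line 13, in at_d
    e,d=ray(n,u,v); return e+d*dep
        ~~~^^^^^^^
  File "h.py", line 8, in ray
    k,D,e,R=K(n); p=cv2.undistortPoints(np.array([[[u,v]]],float),k,D)[0,0]
            ~^^^
  File "h.py", line 5, in K
    i=imaging.camera_info(n); f=200/np.tan(np.radians(i["vfov"])/2)
ValueError: time passes only in moves, steps and waits
```

```bash
sed -i 's/^def K/from functools import lru_cache\n@lru_cache\ndef K/' h.py
python3 - <<'E'
from m import *
s=readout.read_state(); print(Rotation.from_quat(s["ee_rot"]).as_matrix().round(3),s["position"])
wing("side","side0",(380,240,415,300))
P,C,U=cloud("side","side0",(255,150,295,200))
m=(C[:,0]>C[:,2]+40); print("side lens",P[m].mean(0),m.sum())
P,C,U=cloud("top","top0",(220,170,256,200)); m=(P[:,2]>25)&(P[:,2]<38); print("flange",cv2.minEnclosingCircle(P[m][:,:2].astype(np.float32)))
P,C,U=cloud("side","side0",(320,250,380,300)); m=(abs(P[:,2]-42)<2.5)&(C.max(1)-C.min(1)<25);print("side mouth",cv2.minEnclosingCircle(P[m][:,:2].astype(np.float32)),m.sum())
E
```

```text
[[-0.    -0.289 -0.957]
 [-0.002 -0.957  0.289]
 [-1.     0.002 -0.   ]] [180.21761548 597.89452552 230.31470339]
side wing ztop 97.43914955979281 n 5 top rect ((587.3271484375, -223.59988403320312), (26.84992218017578, 0.8791747093200684), 51.389137268066406) mean [ 586.1909  -225.05807] all rect ((587.3271484375, -223.59988403320312), (26.84992218017578, 0.8791747093200684), 51.389137268066406)
side lens [637.26896732 183.93071465  76.49998936] 27
flange ((635.8671264648438, 182.10140991210938), 30.191932678222656)
side mouth ((552.2319946289062, -152.0780487060547), 40.43808364868164) 331
```

Request:
{"api": "arm_command", "payload": {
  "increments": [
    [[0,0,-73.2],[455.4,-416.1,-80],0.3],
    [[0,0,-73.2],[455.4,-416.1,-80],0.3],
    [[0,0,-73.2],[455.4,-416.1,-80],0.3],
    [[0,0,-73.2],[455.4,-416.1,-80],0.3],
    [[0,0,-73.2],[455.4,-416.1,-80],0.3]
  ]
}}

```text
clock: 0.6
position: [364.2, 429.4, 198.3]
ee_rot: [-0.612, 0.354, 0.612, 0.353]
contact_force: [0.7, 0.4, 0.7]
gripper_width: 59.8
```

Request:
{"api": "arm_command", "payload": {
  "increments": [
    [[0,0,-30.1],[271.4,-247.6,-48],0.3],
    [[0,0,-30.1],[271.4,-247.6,-48],0.3],
    [[0,0,-30.1],[271.4,-247.6,-48],0.3],
    [[0,0,-30.1],[271.4,-247.6,-48],0.3],
    [[0,0,-30.1],[271.4,-247.6,-48],0.3]
  ]
}}

```text
clock: 1.1
position: [547.1, 262.0, 165.6]
ee_rot: [-0.498, 0.502, 0.499, 0.5]
contact_force: [0.9, 0.7, -1.0]
gripper_width: 59.4
```

Request:
{"api": "arm_command", "payload": {
  "increments": [
    [[0,0,0],[88.5,-80.2,-45],0.3],
    [[0,0,0],[88.5,-80.2,-45],0.3],
    [[0,0,0],[88.5,-80.2,-45],0.3],
    [[0,0,0],[88.5,-80.2,-45],0.3],
    [[0,0,0],[88.5,-80.2,-45],0.3]
  ]
}}

```text
clock: 1.6
position: [635.4, 181.1, 119.5]
ee_rot: [-0.498, 0.503, 0.499, 0.5]
contact_force: [-0.8, -0.2, 0.4]
gripper_width: 60.0
```

```bash
python3 - <<'E'
from h import *
s=readout.read_state(); print(s["position"],s["joints"],s["gripper_width"]); print(Rotation.from_quat(s["ee_rot"]).as_matrix().round(3))
grab("side","s1"); crop("s1",215,70,335,210,4,"s1c")
k,D,e,R=K("side")
p=cv2.projectPoints(np.array([s["position"],[635.6,181.8,75],[635.6,181.8,33]]),Rotation.from_matrix(R.T).as_rotvec(),-R.T@e,k,D)[0];print(p.squeeze())
E
```

```text
[635.36465978 181.05857287 119.52915916] [ 0.52141222  0.53554059 -0.03839372 -0.00127785 -1.0010784  -0.52648452] 60.00487876392161
[[-0.004 -1.     0.006]
 [-0.001  0.006  1.   ]
 [-1.     0.004 -0.001]]
[[272.35804484 141.93350115]
 [273.47927445 160.89756653]
 [274.59005597 178.1135718 ]]
```

View pics/s1c.png

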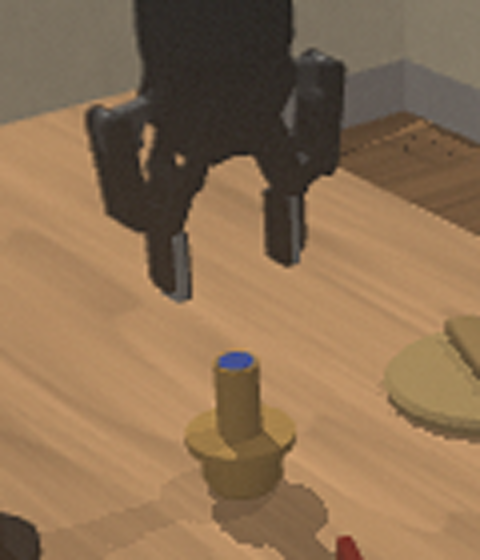

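The jaws (tips at crop (180,298) and (292,262), midpoint about (274,140) full-frame) straddle the blue-lens loupe, whose lens is at (273.5,160.5). I descend and grip.

Request:
{"api": "arm_command", "payload": {
  "increments": [
    [[0,0,0],[0.2,0.7,-35],0.3],
    [[0,0,0],[0.2,0.7,-65],0.3],
    [[0,0,0],[0.2,0.7,-80],0.3],
    [[0,0,0],[0.2,0.7,-80],0.3],
    [[0,0,0],[0.2,0.7,-80],0.5]
  ]
}}

```text
clock: 2.15
position: [636.0, 183.7, 41.8]
ee_rot: [-0.499, 0.501, 0.5, 0.5]
contact_force: [-0.4, 0.4, 1.1]
gripper_width: 46.3
```

Request:
{"api": "arm_command", "payload": {
  "increments": [
    [[0,0,0],[0,0,0],1],
    [[0,0,0],[0,0,0],1],
    [[0,0,0],[0,0,0],1],
    [[0,0,0],[0,0,0],1],
    [[0,0,0],[0,0,0],1]
  ]
}}

```text
clock: 2.65
position: [637.4, 184.5, 44.2]
ee_rot: [-0.5, 0.499, 0.499, 0.502]
contact_force: [-1.9, 1.1, 6.0]
gripper_width: 22.4
```

Request:
{"api": "arm_command", "payload": {
  "increments": [
    [[0,0,0],[0,0,0],1],
    [[0,0,0],[0,0,15],1],
    [[0,0,0],[0,0,40],1],
    [[0,0,0],[0,0,80],1],
    [[0,0,0],[0,0,110],1]
  ]
}}

```text
clock: 3.15
position: [637.8, 184.4, 157.0]
ee_rot: [-0.5, 0.499, 0.499, 0.502]
contact_force: [1.1, 0.6, -1.1]
gripper_width: 22.7
```

```bash
python3 - <<'E'
from h import *
s=readout.read_state(); print(s["position"],s["contact_force"],s["gripper_width"])
grab("side","s2"); crop("s2",215,50,335,190,4,"s2c")
E
```

```text
[637.79358056 184.38562975 157.04781271] [ 1.09362921  0.63261128 -1.05086798] 22.74089294414132
```

View pics/s2c.png

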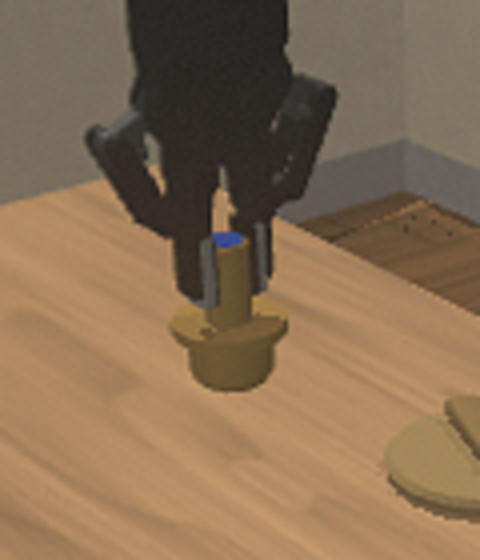

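The brass loupe is held upright with the fingertips just above the flange (lens at crop (229,240)). I measure where it sits relative to the tool.

```bash
python3 - <<'E'
from m import *
for tag,b in(("side0",(255,150,295,200)),("s2",(250,95,295,150))):
    P,C,U=cloud("side",tag,b); m=(C[:,0]>C[:,2]+40); print("lens",P[m].mean(0),m.sum(),U[m].mean(0))
    br=(C[:,2]>C[:,0]+45)&(C[:,2]<170); 
    print("low brass v",U[br][:,1].max())
k,D,e,R=K("side")
for T in ([637.8,184.4,180],[637.8,184.4,190],[637.8,184.4,195]):
    print(T,cv2.projectPoints(np.array([T],float),Rotation.from_matrix(R.T).as_rotvec(),-R.T@e,k,D)[0].ravel())
E
```

```text
lens [637.26896732 183.93071465  76.49998936] 27 [273.51851852 159.66666667]
low brass v 199
lens [638.98291344 182.43257232 189.54475396] 23 [271.43478261 109.26086957]
low brass v 148
[637.8, 184.4, 180] [270.66922101 113.61354025]
[637.8, 184.4, 190] [270.36890324 108.89626259]
[637.8, 184.4, 195] [270.21756526 106.51776496]
```

Request:
{"api": "arm_command", "payload": {
  "increments": [
    [[0,0,0],[-10,-40,0],1],
    [[0,0,0],[-20,-77,0],1],
    [[0,0,0],[-30,-115,0],1],
    [[0,0,0],[-40,-153,0],1],
    [[0,0,0],[-50,-190,0],1]
  ]
}}

```text
clock: 3.7
position: [589.8, -6.4, 163.8]
ee_rot: [-0.502, 0.495, 0.497, 0.505]
contact_force: [1.1, -0.1, -1.0]
gripper_width: 22.2
```

Request:
{"api": "arm_command", "payload": {
  "increments": [
    [[0,0,0],[-10,-40,0],1],
    [[0,0,0],[-20,-77,0],1],
    [[0,0,0],[-30,-115,0],1],
    [[0,0,0],[-37,-142,0],1],
    [[0,0,0],[-37,-142,0],1]
  ]
}}

```text
clock: 4.2
position: [551.3, -151.3, 164.2]
ee_rot: [-0.501, 0.497, 0.496, 0.506]
contact_force: [0.3, 0.1, -0.8]
gripper_width: 22.8
```

```bash
python3 - <<'E'
from m import *
s=readout.read_state(); print(s["position"],s["contact_force"],s["gripper_width"],s["joints"]); print(Rotation.from_quat(s["ee_rot"]).as_matrix().round(3))
grab("side","s3");grab("top","t3")
crop("s3",290,150,450,330,3.3,"s3c")
k,D,e,R=K("side")
print(cv2.projectPoints(np.array([[550.5,-152.8,42]]),Rotation.from_matrix(R.T).as_rotvec(),-R.T@e,k,D)[0].ravel())
P,C,U=cloud("side","s3",(290,130,420,280)); m=(C[:,0]>C[:,2]+40)&(C[:,0]>90); print("lens",P[m].mean(0),m.sum(),U[m].mean(0))
wing("top","t3",(420,190,452,218))
E
```

```text
[ 551.26705817 -151.25136823  164.16194355] [ 0.3460158   0.06986927 -0.80998821] 22.773938660552897 [ 0.01291194  0.34604567 -0.22899565 -0.00582128 -0.98162309 -0.01512581]
[[ 0.014 -1.     0.005]
 [ 0.005  0.005  1.   ]
 [-1.    -0.014  0.005]]
[349.54946242 272.06215869]
lens [ 553.27055473 -153.89861529  196.44190191] 48 [354.75       189.20833333]Traceback (most recent call last):
  File "<stdin>", line 8, in <module>
  File "m.py", line 11, in wing
    zt=np.percentile(Q[:,2],95); T=Q[Q[:,2]>zt-4][:,:2].astype(np.float32)
    return _quantile_unchecked(
        a, q, axis, out, overwrite_input, method, keepdims, weights)
    return _ureduce(a,
                    func=_quantile_ureduce_func,
    ...<5 lines>...
                    overwrite_input=overwrite_input,
                    method=method)
    r = func(a, **kwargs)
    result = _quantile(arr,
                       quantiles=q,
    ...<2 lines>...
                       out=out,
                       weights=wgt)
    slices_having_nans = np.isnan(arr[-1, ...])
                                  ~~~^^^^^^^^^
IndexError: index -1 is out of bounds for axis 0 with size 0
```

View pics/s3c.png

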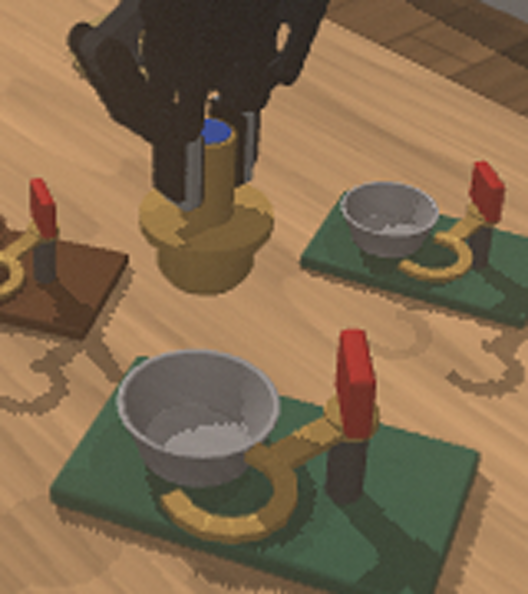

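The loupe hangs upright above the barrel (lens at (354.8,189.2), mouth centre projected at (349.5,272)) and the half-ring is clear. I lower it with a small correction.

Request:
{"api": "arm_command", "payload": {
  "increments": [
    [[0,-0.7,0],[-1,2,-20],1],
    [[0,-0.7,0],[-1,2,-40],1],
    [[0,-0.7,0],[-1,2,-58],1],
    [[0,-0.7,0],[-1,2,-70],1],
    [[0,-0.7,0],[-1,2,-75],1]
  ]
}}

```text
clock: 4.8
position: [551.2, -146.0, 88.0]
ee_rot: [-0.505, 0.493, 0.495, 0.508]
contact_force: [-0.9, 0.1, -0.9]
gripper_width: 22.0
```

```bash
python3 - <<'E'
from m import *
s=readout.read_state(); print(s["position"],s["contact_force"],s["gripper_width"]); print(Rotation.from_quat(s["ee_rot"]).as_matrix().round(3))
E
```

```text
[ 551.23555742 -145.98873895   87.96503844] [-0.85455882  0.07888914 -0.9246706 ] 22.047163208446012
[[ 0.025 -1.     0.001]
 [ 0.005  0.001  1.   ]
 [-1.    -0.025  0.006]]
```

Request:
{"api": "arm_command", "payload": {
  "increments": [
    [[0,1.4,0],[-0.9,-3.3,0],1],
    [[0,1.4,0],[-0.9,-3.3,-7],1],
    [[0,1.4,0],[-0.9,-3.3,-13],1],
    [[0,1.4,0],[-0.9,-3.3,-18],1],
    [[0,1.4,0],[-0.9,-3.3,-20],1]
  ]
}}

```text
clock: 5.3
position: [549.8, -149.1, 67.3]
ee_rot: [-0.498, 0.499, 0.501, 0.502]
contact_force: [-0.2, 0.1, -1.4]
gripper_width: 22.5
```

Request:
{"api": "arm_command", "payload": {
  "increments": [
    [[0,0,0],[0,0,-2],1],
    [[0,0,0],[0,0,-3],1],
    [[0,0,0],[0,0,-4],1],
    [[0,0,0],[0,0,-4.5],1],
    [[0,0,0],[0,0,-4.5],1]
  ]
}}

```text
clock: 5.8
position: [549.9, -149.2, 62.8]
ee_rot: [-0.498, 0.499, 0.501, 0.502]
contact_force: [0.4, 0.8, -1.8]
gripper_width: 22.2
```

Request:
{"api": "arm_command", "payload": {
  "increments": [
    [[0,0,0],[0,0,-1],1],
    [[0,0,0],[0,0,-1.5],1],
    [[0,0,0],[0,0,-2],1],
    [[0,0,0],[0,0,-2.5],1],
    [[0,0,0],[0,0,-2.5],1]
  ]
}}

```text
clock: 6.3
position: [549.9, -149.2, 61.3]
ee_rot: [-0.498, 0.499, 0.501, 0.502]
contact_force: [-1.7, 1.2, 5.3]
gripper_width: 22.4
```

```bash
python3 - <<'E'
from m import *
s=readout.read_state(); print(s["position"],s["contact_force"])
grab("side","s4")
crop("s4",290,170,450,320,3.5,"s4c")
P,C,U=cloud("side","s4",(310,200,400,290)); m=(C[:,0]>C[:,2]+40)&(C[:,0]>90); print("lens",P[m].mean(0),m.sum(),U[m].mean(0))
E
```

```text
[ 549.9485594  -149.18069126   61.26900454] [-1.72877634  1.20610057  5.26237342]
lens [ 552.4836776  -152.35910952   93.37759445] 45 [351.31111111 246.08888889]
```

View pics/s4c.png

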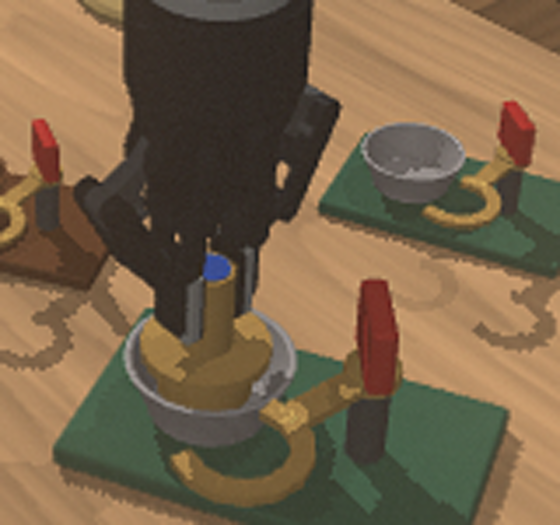

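The loupe stands in the barrel (lens at (351,246)). Contact came at the expected height and the lens is at about 92 mm, as it should be. I release and lift.

Request:
{"api": "arm_command", "payload": {
  "increments": [
    [[0,0,0],[0,0,0],0.4],
    [[0,0,0],[0,0,0],0.4],
    [[0,0,0],[0,0,0],0.4],
    [[0,0,0],[0,0,0],0.4],
    [[0,0,0],[0,0,0],0.4]
  ]
}}

```text
clock: 6.85
position: [549.9, -149.2, 61.1]
ee_rot: [-0.498, 0.499, 0.501, 0.502]
contact_force: [0.8, -0.0, 1.2]
gripper_width: 51.2
```

Request:
{"api": "arm_command", "payload": {
  "increments": [
    [[0,0,0],[0,0,15],0.4],
    [[0,0,0],[0,0,45],0.4],
    [[0,0,0],[0,0,85],0.4],
    [[0,0,0],[0,0,90],0.4],
    [[0,0,0],[0,0,90],0.4]
  ]
}}

```text
clock: 7.35
position: [550.8, -149.2, 152.6]
ee_rot: [-0.499, 0.498, 0.5, 0.503]
contact_force: [0.3, 0.9, -0.6]
gripper_width: 51.3
```

Request:
{"api": "arm_command", "payload": {
  "increments": [
    [[0,0,-8],[8,-17,-5],0.4],
    [[0,0,-16],[16,-35,-15],0.4],
    [[0,0,-24],[25,-54,-25],0.4],
    [[0,0,-32],[33,-70.6,-30],0.4],
    [[0,0,-39.6],[33,-70.6,-30],0.4]
  ]
}}

```text
clock: 7.85
position: [582.8, -221.2, 119.1]
ee_rot: [-0.298, 0.64, 0.299, 0.642]
contact_force: [-0.1, -0.0, -0.8]
gripper_width: 51.2
```

```bash
python3 - <<'E'
from m import *
s=readout.read_state(); print(s["position"],s["contact_force"],s["joints"]); M=Rotation.from_quat(s["ee_rot"]).as_matrix(); print(M.round(3),np.degrees(np.arctan2(M[1,1],M[0,1])))
grab("side","s5")
crop("s5",290,150,450,320,3.5,"s5c")
P,C,U=cloud("side","s5",(310,200,400,290)); m=(C[:,0]>C[:,2]+40)&(C[:,0]>90); print("lens",P[m].mean(0),m.sum(),U[m].mean(0))
E
```

```text
[ 582.77024914 -221.16400934  119.06630921] [-0.13720301 -0.0255725  -0.83001607] [-0.10479362  0.47723732 -0.14306234 -0.00333506 -0.94941438 -0.59349582]
[[ 0.001 -0.765  0.644]
 [ 0.003  0.644  0.765]
 [-1.     0.001  0.003]] 139.8798555885297
lens [ 549.86042118 -149.96626526   93.40848847] 67 [349. 246.]
```

View pics/s5c.png

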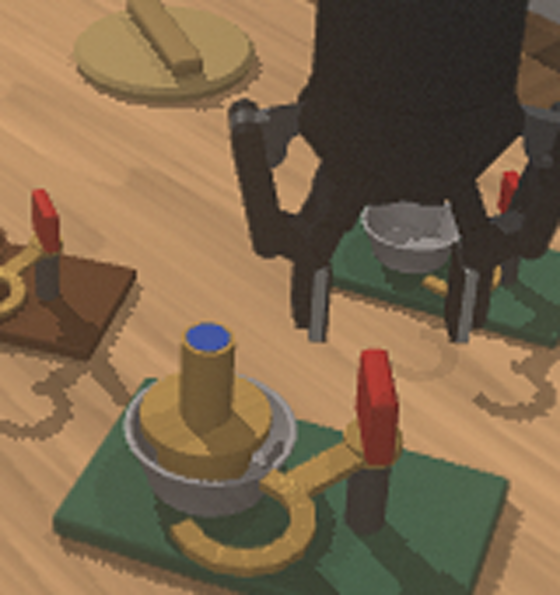

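```bash
python3 - <<'E'
from m import *
k,D,e,R=K("side")
X=np.array([[583.8,-219.8,97],[582.8,-221.2,97],[582.8,-221.2,119],[582.8,-221.2,125]])
p=cv2.projectPoints(X,Rotation.from_matrix(R.T).as_rotvec(),-R.T@e,k,D)[0].squeeze();print(p,(p-[290,150])*3.5, R[:,0])
grab("top","t5"); 
for b in ("top0","t5"):
    im=cv2.imread(f"pics/{b}.png").astype(int)[190:218,420:452]; m=(im[...,2]>110)&(im[...,1]<45); print(b,m.sum())
E
```

```text
[[397.87273213 257.74444853]
 [398.10447112 258.49489034]
 [399.40467586 246.75983028]
 [399.76672583 243.48759492]] [[377.55456245 377.10556984]
 [378.36564893 379.73211617]
 [382.9163655  338.65940598]
 [384.1835404  327.20658221]] [ 0.77739395 -0.62898685 -0.00584635]
top0 111
t5 0
```

The wing is seen nearly edge-on (centre projects to crop (377,377), as observed) and the loupe is seated. I descend over the wing.

Request:
{"api": "arm_command", "payload": {
  "increments": [
    [[0,0,0],[-0.5,2.5,-12],0.4],
    [[0,0,0],[-0.5,2.5,-26],0.4],
    [[0,0,0],[-0.5,2.5,-40],0.4],
    [[0,0,0],[-0.5,2.5,-49],0.4],
    [[0,0,0],[-0.5,2.5,-50],0.4]
  ]
}}

```text
clock: 8.45
position: [580.8, -217.2, 67.9]
ee_rot: [-0.299, 0.64, 0.302, 0.64]
contact_force: [-0.3, 0.6, 0.3]
gripper_width: 51.2
```

```bash
python3 - <<'E'
from m import *
s=readout.read_state(); print(s["position"],s["contact_force"]); M=Rotation.from_quat(s["ee_rot"]).as_matrix(); print(np.degrees(np.arctan2(M[1,1],M[0,1])))
grab("side","s6")
crop("s6",340,190,450,310,4.5,"s6c")
E
```

```text
[ 580.83313321 -217.1590909    67.92076776] [-0.34259889  0.62662493  0.27079131]
140.30639379156042
```

View pics/s6c.png

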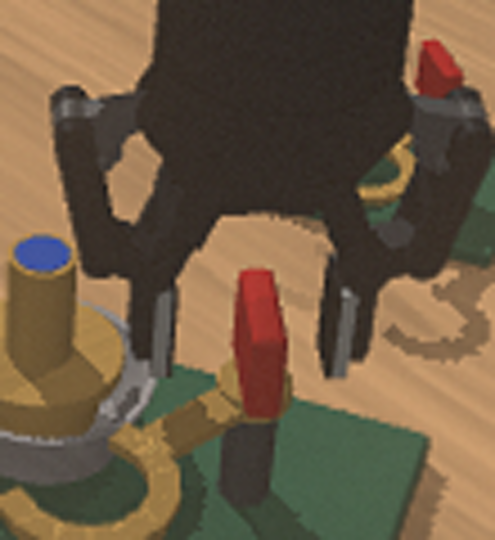

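The wing sits about 2.5 px (4 mm) right of the jaw midpoint, which agrees with the coordinates. I centre and close.

Request:
{"api": "arm_command", "payload": {
  "increments": [
    [[0,0,0],[2.8,-2.4,0],0.4],
    [[0,0,0],[2.8,-2.4,0],0.5],
    [[0,0,0],[2.8,-2.4,0],0.7],
    [[0,0,0],[2.8,-2.4,0],1],
    [[0,0,0],[2.8,-2.4,0],1]
  ]
}}

```text
clock: 9.0
position: [584.5, -219.8, 69.4]
ee_rot: [-0.3, 0.639, 0.301, 0.641]
contact_force: [0.2, -0.4, 1.6]
gripper_width: 11.3
```

Request:
{"api": "arm_command", "payload": {
  "increments": [
    [[0,0,0],[0,0,0],1],
    [[0,0,0],[0,0,0],1],
    [[0,0,0],[0,0,0],1],
    [[0,0,0],[0,0,0],1],
    [[0,0,0],[0,0,0],1]
  ]
}}

```text
clock: 9.5
position: [584.5, -219.8, 69.4]
ee_rot: [-0.3, 0.639, 0.301, 0.641]
contact_force: [-0.7, 0.2, -0.4]
gripper_width: 10.9
```

```bash
python3 - <<'E'
from m import *
s=readout.read_state(); print(s["position"],s["contact_force"],s["wrist_torque"],s["gripper_width"]); M=Rotation.from_quat(s["ee_rot"]).as_matrix(); print(np.degrees(np.arctan2(M[1,1],M[0,1])))
E
```

```text
[ 584.48461265 -219.83793843   69.40644769] [-0.74474558  0.22147126 -0.40795435] [-0.00143196  0.09022535  0.01721959] 10.879657925748868
140.32095686270472
```

Gripped squarely with no side force. I turn clockwise in steps, following the sink.

Request:
{"api": "arm_command", "payload": {
  "increments": [
    [[0,0,-5],[0,0,-0.3],1],
    [[0,0,-10],[0,0,-0.6],1],
    [[0,0,-15],[0,0,-1],1],
    [[0,0,-20],[0,0,-1.3],1],
    [[0,0,-25],[0,0,-1.7],1]
  ]
}}

```text
clock: 10.0
position: [584.4, -219.6, 67.7]
ee_rot: [-0.153, 0.689, 0.155, 0.691]
contact_force: [0.5, 1.1, 1.7]
gripper_width: 10.9
```

Request:
{"api": "arm_command", "payload": {
  "increments": [
    [[0,0,-5],[0,0,-0.3],1],
    [[0,0,-10],[0,0,-0.6],1],
    [[0,0,-15],[0,0,-1],1],
    [[0,0,-20],[0,0,-1.3],1],
    [[0,0,-25],[0,0,-1.7],1]
  ]
}}

```text
clock: 10.5
position: [584.3, -219.4, 66.1]
ee_rot: [0.001, 0.706, 0.0, 0.708]
contact_force: [-0.3, 1.5, 1.0]
gripper_width: 11.1
```

```bash
python3 - <<'E'
from m import *
s=readout.read_state(); print(s["position"],s["contact_force"],s["wrist_torque"],s["gripper_width"]); M=Rotation.from_quat(s["ee_rot"]).as_matrix(); print(np.degrees(np.arctan2(M[1,1],M[0,1])))
E
```

```text
[ 584.28127623 -219.36355358   66.05033324] [-0.30258739  1.53251378  0.98546251] [0.37074043 0.11100756 0.05122451] 11.052143622142003
89.94400634621623
```

Request:
{"api": "arm_command", "payload": {
  "increments": [
    [[0,0,-4],[0.2,-0.4,-0.3],1],
    [[0,0,-8],[0.2,-0.4,-0.6],1],
    [[0,0,-12],[0.2,-0.4,-0.9],1],
    [[0,0,-14],[0.2,-0.4,-1.1],1],
    [[0,0,-15],[0.2,-0.4,-1.2],1]
  ]
}}

```text
clock: 11.0
position: [584.4, -219.3, 65.3]
ee_rot: [0.091, 0.701, -0.091, 0.702]
contact_force: [-2.3, 3.4, 3.2]
gripper_width: 11.0
```

```bash
python3 - <<'E'
from m import *
s=readout.read_state(); print(s["position"],s["contact_force"],s["wrist_torque"],s["gripper_width"]); M=Rotation.from_quat(s["ee_rot"]).as_matrix(); print(np.degrees(np.arctan2(M[1,1],M[0,1])))
E
```

```text
[ 584.3688847  -219.33151462   65.31352822] [-2.25545761  3.42979271  3.19551667] [0.74610956 0.50998087 1.74563451] 11.026571096829104
75.25235074559795
```

Request:
{"api": "arm_command", "payload": {
  "increments": [
    [[0,0,-1],[0,0,0],1],
    [[0,0,-2],[0,0,0],1],
    [[0,0,-3],[0,0,0],1],
    [[0,0,-3.5],[0,0,0],1],
    [[0,0,-4],[0,0,0],1]
  ]
}}

```text
clock: 11.5
position: [584.4, -219.3, 65.4]
ee_rot: [0.114, 0.697, -0.114, 0.698]
contact_force: [-1.4, 1.9, 2.0]
gripper_width: 11.1
```

```bash
python3 - <<'E'
from m import *
s=readout.read_state(); print(s["position"],s["contact_force"],s["wrist_torque"],s["gripper_width"]); M=Rotation.from_quat(s["ee_rot"]).as_matrix(); print(np.degrees(np.arctan2(M[1,1],M[0,1])))
E
```

```text
[ 584.3771537  -219.27537853   65.41767423] [-1.43412098  1.87736146  2.01159612] [0.55002398 0.43995375 2.8756153 ] 11.110228970922957
71.37745170886103
```

Torque rises from 0.05 to 2.9 N·m after about 66 to 69°, so the screw is at its stop. I release and lift.

Request:
{"api": "arm_command", "payload": {
  "increments": [
    [[0,0,2],[0,0,0],0.9],
    [[0,0,2],[0,0,0],0.4],
    [[0,0,2],[0,0,0],0.4],
    [[0,0,2],[0,0,0],0.4],
    [[0,0,2],[0,0,0],0.4]
  ]
}}

```text
clock: 12.0
position: [584.3, -219.5, 65.3]
ee_rot: [0.104, 0.699, -0.103, 0.7]
contact_force: [-0.1, 0.1, 0.3]
gripper_width: 50.9
```

Request:
{"api": "arm_command", "payload": {
  "increments": [
    [[0,0,0],[0,0,20],0.4],
    [[0,0,0],[0,0,60],0.4],
    [[0,0,0],[0,0,100],0.4],
    [[0,0,0],[0,0,140],0.4],
    [[0,0,0],[30,-40,160],0.4]
  ]
}}

```text
clock: 12.5
position: [612.2, -254.8, 230.3]
ee_rot: [0.103, 0.697, -0.102, 0.703]
contact_force: [2.2, 0.7, 0.8]
gripper_width: 51.2
```

Request:
{"api": "arm_command", "payload": {
  "increments": [
    [[0,0,0],[0,-50,0],0.4],
    [[0,0,0],[0,-100,0],0.4],
    [[0,0,0],[0,-140,0],0.4],
    [[0,0,0],[0,-140,0],0.4],
    [[0,0,0],[0,-140,0],0.4]
  ]
}}

```text
clock: 13.0
position: [611.6, -395.7, 229.2]
ee_rot: [0.104, 0.697, -0.103, 0.702]
contact_force: [0.3, 0.5, 1.0]
gripper_width: 51.7
```

```bash
python3 - <<'E'
from m import *
s=readout.read_state(); print(s["position"],s["contact_force"],s["joint_vel"].round(3))
im,_=grab("side","s7"); im2,_=grab("top","t7")
a=cv2.resize(im[200:320,300:440],None,fx=2.8,fy=2.8,interpolation=cv2.INTER_CUBIC); b=cv2.resize(im2[165:285,355:495],None,fx=2.8,fy=2.8,interpolation=cv2.INTER_CUBIC)
cv2.imwrite("pics/c7.png",np.hstack([a,b]))
P,C,U=cloud("side","s7",(310,200,400,290)); m=(C[:,0]>C[:,2]+40)&(C[:,0]>90); print("lens side",P[m].mean(0),m.sum())
P,C,U=cloud("top","t7",(370,190,430,250)); m=(C[:,0]>C[:,2]+40)&(C[:,0]>90); print("lens top",P[m].mean(0),m.sum())
try: wing("top","t7",(415,185,455,225))
except Exception as e: print(e)
E
```

```text
[ 611.55096004 -395.74086301  229.19018194] [0.33452635 0.53392623 1.02958422] [ 0.04  -0.024 -0.016  0.     0.     0.004]
lens side [ 549.81830693 -150.01178294   93.45648524] 67
lens top [ 548.19495179 -151.58415713   91.96012403] 68
top wing ztop 92.58512985895109 n 89 top rect ((584.006591796875, -220.03102111816406), (10.124212265014648, 37.86480712890625), 78.62879943847656) mean [ 584.37897 -219.93561] all rect ((584.025634765625, -219.37600708007812), (11.541131019592285, 38.079002380371094), 78.88512420654297)
```

View pics/c7.png

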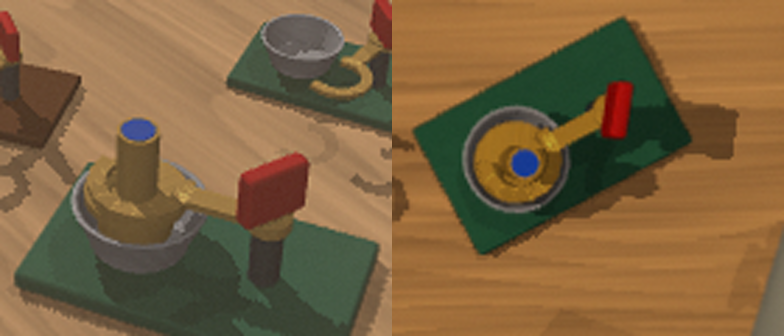

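```bash
python3 - <<'E'
from m import *
w=np.array([584.,-219.8])
for tag,box in(("top0",(415,195,455,260)),("t7",(395,195,440,235))):
    P,C,U=cloud("top",tag,box); r=P[:,:2]-w; d=np.linalg.norm(r,axis=1)
    m=(C[:,2]>C[:,0]+50)&(C[:,1]>60)&(P[:,2]>46)&(P[:,2]<68)&(d>18)&(d<42)
    a=np.degrees(np.arctan2(r[m,1],r[m,0]))%360; print(tag,m.sum(),a.mean(),np.median(a),P[m,2].mean())
s=np.array([550.5,-152.8])-w; print("seat dir",np.degrees(np.arctan2(s[1],s[0])))
E
```

```text
top0 84 179.19913247956916 178.8604964045366 59.82268707394566
t7 83 117.35628891793466 117.33776435772629 55.6294703623348
seat dir 116.56505117707799
```

The arm points at 117.4° against a seat direction of 116.6°, so the screw angle is about 1.29 rad. I hand in.

```bash
python3 -c "
from bench import arm; print(arm.job_done())"
```

```text
the job is handed in; nothing more can be done
None
```

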